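# Uncover the lamp and hold the tall cell in the light path

## Task

Lift the loose dust cap off the photometer's lamp post and set it mouth down over the parking post, and let it go there. Then take the tall sample cell out of the rack, gripping it by its two broad frosted faces only and never touching its clear end windows, and hold it upright in the light path, centred midway between lamp and detector, with its clear windows facing them. Finish while still holding it there, clear of everything else; keep the cell upright throughout, leave the two short cells and the other things on the bench where they are.

Things in the scene. Friction and masses are not known exactly. Their poses are not given: they have to be found in the camera images.
- cap_center (a point): Centre (half-way up) of the loose dust cap: a plain grey plastic cup upside down, 50 mm outer diameter, 50 mm high, closed flat top 4 mm thick, wall 4 mm (bore 42 mm, open below, 46 mm deep), about 45 g; z up. It starts loose over the lamp post, its top 129 mm above the bench; it must rise 50 mm to come clear of the post.
- cap_post: Fixed parking post for the cap: round dark steel foot 72 mm in diameter and 8 mm thick, with an aluminium post 30 mm in diameter, 32 mm tall above the foot, bevelled at its top (overall 40 mm). Origin at the centre of the underside, on the bench; z up. A parked cap stands with its rim on the foot, its centre 33 mm above this origin.
- light_path (a point): Middle of the photometer's light path, midway between lamp and detector, 100 mm above the bench. x along the light, from lamp to detector; z up. Free gap for the cell from x = -68 to +61 mm.
- photometer: Fixed open photometer: aluminium base plate 270 x 90 mm (x, y), 15 mm thick, a cross marked at its middle. Origin under its centre, axes as the light path. At x = -85 mm the round steel lamp post, 34 mm in diameter, top 125 mm above the bench (48 mm collar below 45 mm); at x = +87 mm the white detector block, 40 x 44 mm, same height, with a 20 mm snout reaching to x = +61 mm.
- cell_center (a point): Centre (half-way up) of the tall sample cell: an upright glass block 36 mm long (x) x 20 mm wide (y) x 66 mm tall (z), about 90 g. The broad faces (36 x 66 mm, looking to +y and -y, 20 mm apart) are frosted white; the narrow ends (looking to +x and -x) are the clear windows. Both ends are alike. It starts standing in one of the three slots of the rack.
- window_a: Clear end window of the tall cell at its -x end, 15 mm wide (y) and 64 mm tall, 2 mm thick; origin at its centre. Not to be touched by the fingers.
- window_b: The same at the +x end of the tall cell.
- rack: Fixed grey rack, 190 x 56 mm (x, y), 14 mm high, with three slots in a row along x at -60, 0 and +60 mm, each 8 mm deep with about 1 mm play round the cells, whose long sides lie along the row. Origin at the centre of the underside on the bench. It holds the tall cell and two short ones in any order.
- short_cell_a_center (a point): Centre of a short cell, 36 x 20 x 45 mm, same make and axes as the tall one, in the rack; to be left in its slot.
- short_cell_b_center (a point): Centre of the other short cell, the same size; to be left in its slot.
- vial: Bystander: small closed amber vial, 30 mm in diameter, 55 mm tall, standing loose on the bench; origin under its centre.
- beaker: Bystander: glass beaker, 66 mm in diameter, 85 mm tall, loose; origin under its centre.
- spatula: Bystander: spatula lying loose on the bench, 170 mm long.
- reagent: Bystander: closed amber bottle, 68 mm in diameter, 150 mm tall, loose; origin under its centre.

How it is judged:
By the outcome, as a careful person would: the job done as asked, in the order asked, and still so for the second after the job is handed in, while the arm keeps its last pose, push and grip.
It also fails if it takes over 51 s, if anything falls off the work surface, if the arm or the gripper's body presses on something with over 40 N, if the wrist force passes 120 N, or if a joint passes its speed limit or range.

## Robot

A 6-joint arm with a two-finger parallel gripper is mounted at the origin on the work surface. World frame = base frame: x ahead of the robot, y to its left, z up, the work surface at z = 0. Lengths are in mm, angles in rad, forces in N, time in s.
With the tool pointing down it reaches from about 350 to 775 mm from the base axis. Payload 7.3 kg.
Tool frame: the origin (TCP) lies at the very end of the fingers, on their centre line; the grasp point (between the pads) lies 19 mm behind it (bot.tcp_to_grasp is the distance from the TCP to the grasp point, in mm); z points along the fingers, y is the direction in which the jaws open and shut (so a half turn about z gives the same grasp; the last joint's range is limited). The gripper opens to 92 mm and grips with 3 to 60 N. Pads are 19 mm wide; open, the fingers measure 130 mm over their backs; the gripper's body (75 mm by 190 mm) begins 47 mm behind the grasp point.
Start: joints at [0.978, 0.342, 1.524, -0, 1.275, -0.146], TCP at [226.832, 473.489, 226.741] pointing down, gripper open.
Joint ranges: [-2.53, 2.53], [-0.77, 2.02], [0.04, 2.7], [-1, 4.14], [0.28, 2.66], [-3.11, 3.11]. Speed limits (rad/s): [2.57, 2.57, 3.14, 3.14, 3.14, 3.14].

## Interface

Orientations are given as [roll, pitch, yaw] about the fixed x, y, z axes, in that order (R = Rz(yaw) Ry(pitch) Rx(roll)).
In Python, from plant import bot gives the robot as it stands. The module is installed in compiled form; this text tells all that it offers.
- The arm moves only by the tool carry_out, never from a script. Its argument "motion" is a list of rows, each a list of 5 numbers: the closure, from 0 (fully open) to 1 (shut), then the shift along the tool's x, y, z in mm, then the turn about the tool's z in degrees. In form: [[claw, dx, dy, dz, spin], ...]. A call has 1 to 10 rows; each row is the pose to reach, as a shift and turn from the pose measured when the call began, along the tool's axes at that moment; what a row does not reach only later rows make up. A row lasts 1/8 s, in which the tool goes at most 62.5 mm and 10.7 degrees, less where a joint would pass 70% of its speed; a pose out of reach is approached as far as the arm can. A call with a gripper value outside its range is refused whole. The fingers move at their own pace and stop on an object; the grip force is fixed at half the most. Time passes only in rows, so rows that repeat a pose let the fingers close. It gives the time, the measured TCP pose, the force and the opening at its end, in the units of the state.
- bot.get_obs(): the state, without advancing time (a new reading comes with each control period).
- bot.capture(name): name is "side" or "top"; returns a dict with "color" (420x560x3 uint8, red, green, blue), "depth" (420x560 float32, mm along the optical axis (not along the pixel's ray), 0 where there is no reading), "K" (3x3 intrinsics, pixels), "k1" (the pictures are not rectified: a ray, as slopes to the right and down, at radius r is drawn at 1 + k1 r^2 times it, then the intrinsics apply), "camera_from_world" (4x4, takes a point from world to camera coordinates). Camera axes: x right, y down, z forward; pixel columns grow to the right and rows downward; lengths in mm; the calibration is good to about 2 mm. A picture is of the moment at which its call begins.
- bot.close_job(): hands the job in, once; it reports no verdict.
The state is a dict: "time": time; "joint_positions": joint angles; "dq": joint speeds; "tau": joint torques, N m; "tool_pos": TCP position; "tcp_rot": TCP orientation; "contact_force": force on the tool from outside, world axes, zero at the start; "moment": the same for the moment, N m; "grip_width": finger opening in mm.
Only numpy, scipy, OpenCV 4.12 (cv2) and the standard library are available. Lean on these libraries where they do the work, as an engineer would, in place of code of your own. Each camera call takes 0.05 s, during which the arm holds its last target.

## Working session

There is one attempt and no reset: what is moved stays moved. The work goes in short steps, Python scripts to look and compute and a tool call to move; the robot and the scene stay as the last step left them, time stands still between calls to the robot, and variables do not carry over. Pictures are saved under pics/ and viewed, and the job is handed in when it is done.

Besides the shell and the picture viewer there is one more tool, called after "Emit:" as name(argument=value, ...), one argument or row to a line, values as JSON. carry_out: Moves the arm, as the interface text tells. Its arguments: {"type":"object","properties":{"motion":{"type":"array","items":{"type":"array","items":{"type":"number"}}}},"required":["motion"]}

```bash
mkdir -p pics; cat > h.py <<'E'
import numpy as np, cv2, pickle
from plant import bot
def cap(name,fn=None):
    c=bot.capture(name)
    pickle.dump(c,open(f'last_{name}.pkl','wb'))
    if fn: cv2.imwrite('pics/'+fn,c['color'][:,:,::-1])
    return c
def load(name): return pickle.load(open(f'last_{name}.pkl','rb'))
def rays(c,uv):
    uv=np.atleast_2d(np.array(uv,float));K=c['K']
    d=np.stack([(uv[:,0]-K[0,2])/K[0,0],(uv[:,1]-K[1,2])/K[1,1]],1)
    s=d.copy()
    for _ in range(20): s=d/(1+c['k1']*(s**2).sum(1,keepdims=True))
    return s
def toworld(c,P):
    T=np.linalg.inv(c['camera_from_world']); return P@T[:3,:3].T+T[:3,3]
def onz(c,uv,z):
    s=rays(c,uv);D=np.c_[s,np.ones(len(s))]
    T=np.linalg.inv(c['camera_from_world']);W=D@T[:3,:3].T;o=T[:3,3]
    return o+W*((z-o[2])/W[:,2])[:,None]
def cloud(c):
    h,w=c['depth'].shape;u,v=np.meshgrid(np.arange(w),np.arange(h))
    s=rays(c,np.c_[u.ravel(),v.ravel()]);d=c['depth'].ravel()[:,None]
    P=toworld(c,np.c_[s,np.ones(len(s))]*d).reshape(h,w,3); P[c['depth']==0]=np.nan
    return P
E
python3 - <<'E'
from h import *
print(bot.get_obs())
for n in('top','side'):
    c=cap(n,n+'0.png');print(n,c['K'],c['k1'],np.linalg.inv(c['camera_from_world'])[:3].round(3))
E
```

```text
{'time': 0.0, 'joint_positions': array([ 9.78034586e-01,  3.42722634e-01,  1.52501081e+00, -1.65420754e-05,
        1.27540829e+00, -1.46025101e-01]), 'dq': array([ 1.36012975e-03,  1.48927809e-03, -2.45077104e-04, -3.57884257e-04,
       -6.56616346e-06,  3.12649945e-04]), 'tau': array([ 5.92904726e-04, -4.31233943e+01, -2.44229168e+01,  7.15755788e-02,
        5.59384050e-02, -1.43162360e-04]), 'tool_pos': array([226.57876451, 473.13675271, 226.04718065]), 'tcp_rot': array([-3.14005775e+00, -2.09752949e-04,  2.69486068e+00]), 'contact_force': array([-0.58703802,  0.89009334,  0.03442303]), 'moment': array([-0.01228994,  0.0526827 , -0.01793899]), 'grip_width': 91.92197750982034}
top [[514.2586595    0.         277.27080851]
 [  0.         514.2586595  215.59325071]
 [  0.           0.           1.        ]] -0.008918940402803608 [[ 6.600000e-02 -9.700000e-01  2.360000e-01  3.687720e+02]
 [-9.980000e-01 -6.300000e-02  2.000000e-02 -1.917400e+01]
 [-4.000000e-03 -2.370000e-01 -9.720000e-01  1.025116e+03]]
side [[511.04078652   0.         277.53037087]
 [  0.         511.04078652 206.42555262]
 [  0.           0.           1.        ]] -0.12148544646631913 [[ 7.02000e-01 -4.53000e-01  5.50000e-01  4.95930e+01]
 [-7.12000e-01 -4.57000e-01  5.33000e-01 -5.69935e+02]
 [ 1.00000e-02 -7.66000e-01 -6.43000e-01  7.32083e+02]]
```

View pics/top0.png

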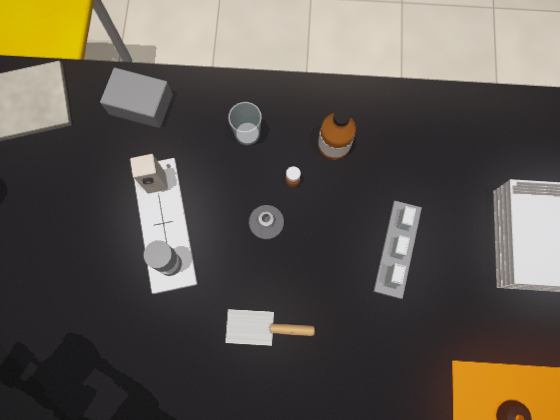

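View pics/side0.png

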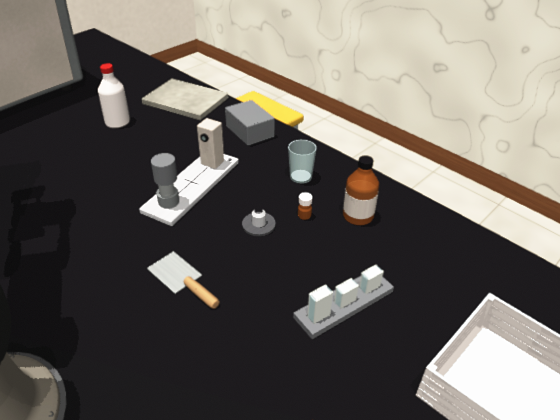

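The top view shows the photometer at (163,225) with the cap at (160,255), the parking post at (266,221), and the rack at (400,250). The tall cell is in the rack's lower slot, (397,273). The side view agrees: the tall cell is at (320,303). Next I measure these.

```bash
python3 - <<'E'
from h import *
c=load('top');s=load('side')
def z(c,x0,y0,x1,y1,f,fn): 
    cv2.imwrite('pics/'+fn,cv2.resize(c['color'][y0:y1,x0:x1,::-1],None,fx=f,fy=f,interpolation=cv2.INTER_CUBIC))
z(c,120,145,300,300,4,'z1.png'); z(c,370,195,430,300,5,'z2.png'); z(s,285,255,405,340,6,'z3.png');z(s,130,110,290,240,5,'z4.png')
P=cloud(c);Q=cloud(s)
def med(P,m): p=P[m]; p=p[~np.isnan(p).any(1)]; return len(p),np.median(p,0).round(1),p.min(0).round(1),p.max(0).round(1)
for n,A in(('top',P),('side',Q)):
    X,Y,Z=A[...,0],A[...,1],A[...,2]
    for lab,m in dict(captop=(abs(Z-129)<6)&(Y>100)&(Y<320)&(X>150)&(X<380),rack=(abs(Z-14)<4)&(Y<-150)&(Y>-350)&(X>200)&(X<500),tall=(abs(Z-72)<7)&(Y<-150)&(Y>-350)&(X>200)&(X<500),short=(abs(Z-51)<7)&(Y<-150)&(Y>-350)&(X>200)&(X<500),post=(abs(Z-40)<5)&(abs(Y)<60)&(X>250)&(X<500),foot=(abs(Z-8)<3)&(abs(Y)<80)&(X>250)&(X<500),plate=(abs(Z-15)<3)&(Y>80)&(Y<320)&(X>150)&(X<550)).items():
        if m.sum(): print(n,lab,*med(A,m))
E
```

```text
top rack 342 [ 481.5 -224.9   14.4] [ 465.2 -257.6   10.3] [ 499.9 -198.8   18. ]
top tall 85 [ 492.9 -229.2   72.1] [ 485.6 -240.5   65.7] [ 499.8 -218.7   77. ]
top short 19 [ 488.6 -220.9   52.1] [ 485.4 -237.5   45.2] [ 500.  -218.4   57.4]
top foot 293 [387.5  31.3   5.6] [251.6 -77.1   5. ] [498.   79.7  10.8]
top plate 1207 [481.9 192.   15. ] [443.1 151.4  12. ] [550.  264.2  18. ]
side rack 426 [ 482.9 -234.6   13.4] [ 465.8 -260.4   10. ] [ 499.8 -197.8   17.7]
side tall 94 [ 492.7 -230.8   70.2] [ 486.3 -240.3   65.3] [ 499.9 -218.5   73.1]
side short 73 [ 489.2 -235.7   50.3] [ 485.5 -240.9   44.2] [ 499.7 -217.8   57.3]
side foot 49 [384.7 -24.2   7.9] [362.8 -76.8   5.1] [420.4  64.8  11. ]
side plate 651 [483.1 190.4  13.9] [443.3 147.   12. ] [549.9 250.4  17.8]
```

View pics/z1.png

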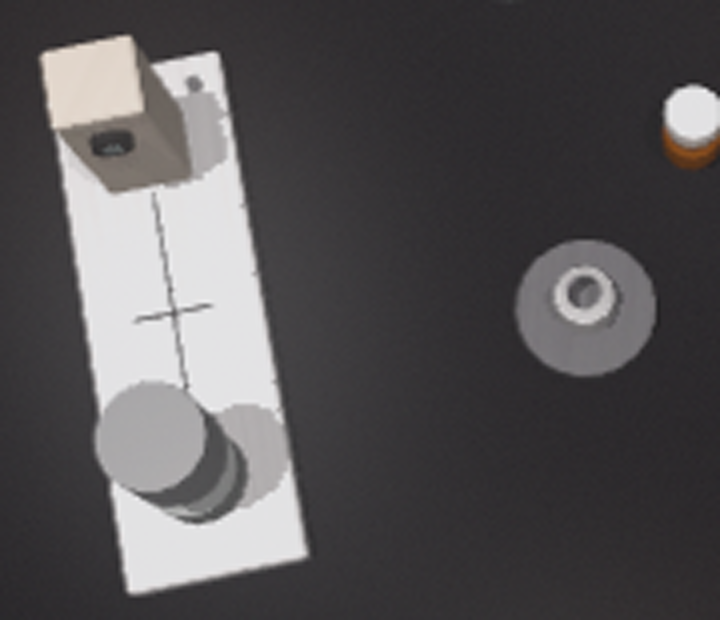

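View pics/z2.png

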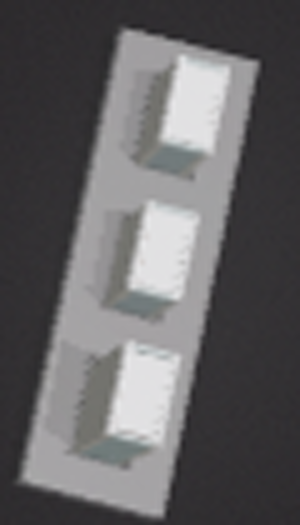

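View pics/z3.png

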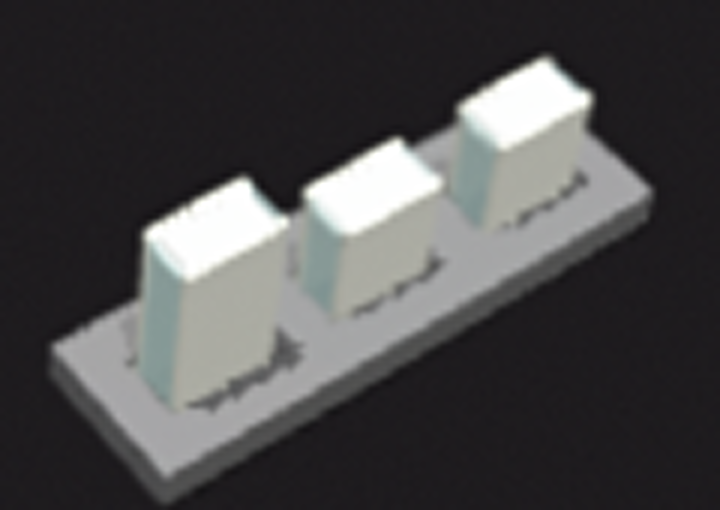

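View pics/z4.png

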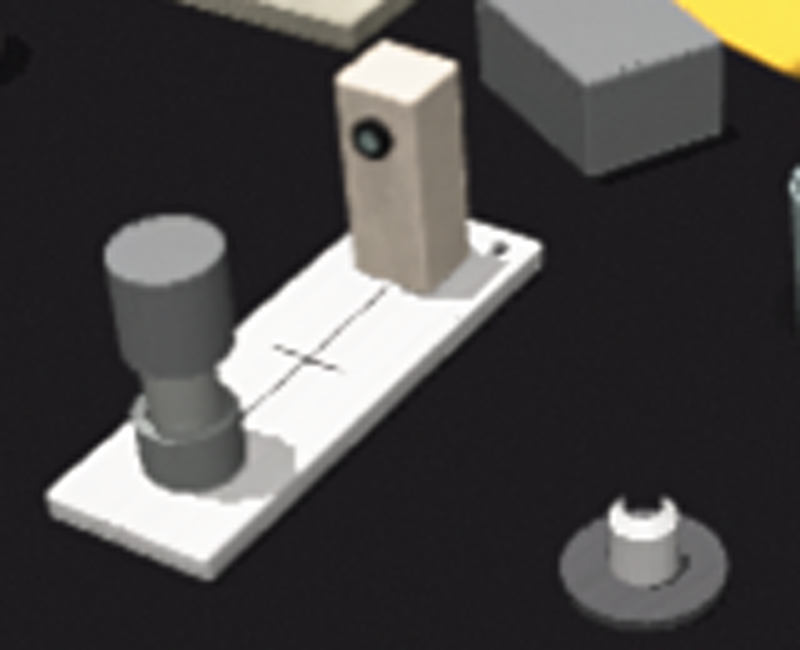

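```bash
cat > m.py <<'E'
from h import *
def seg(c,A,zz,tol,box,near):
    X,Y,Z=A[...,0],A[...,1],A[...,2]
    m=((abs(Z-zz)<tol)&(X>box[0])&(X<box[1])&(Y>box[2])&(Y<box[3])).astype(np.uint8)
    n,l,st,ce=cv2.connectedComponentsWithStats(m,connectivity=4)
    return m,l,st
def rect(c,mask,z):
    # refine: world pts of contour on plane z, minAreaRect
    cs,_=cv2.findContours(mask,cv2.RETR_EXTERNAL,cv2.CHAIN_APPROX_NONE)
    k=max(cs,key=cv2.contourArea)[:,0]
    w=onz(c,k,z)[:,:2].astype(np.float32)
    return cv2.minAreaRect(w)
E
python3 - <<'E'
from m import *
for n in('top','side'):
    c=load(n);A=cloud(c);g=c['color'].astype(int);print(n)
    br=g.max(2)
    for lab,zz,tol,box in (('cap',129,5,(370,460,170,290)),('tall',72,6,(420,520,-300,-180)),('s',51,6,(480,650,-300,-180)),('rack',14,4,(420,680,-330,-150)),('foot',8,3.0,(440,580,-50,80)),('plate',15,4,(350,700,80,320))):
        m,l,st=seg(c,A,zz,tol,box,0)
        for i in range(1,len(st)):
            if st[i,4]<40: continue
            mm=(l==i).astype(np.uint8)
            p=A[l==i]
            (cc,wh,a)=rect(c,mm,zz)
            print(lab,st[i],'rect',np.round(cc,1),np.round(wh,1),round(a,1),'med',np.median(p,0).round(1))
E
```

```text
top
tall [391 266  15  19 206] rect [ 503.8 -231.1] [21.  35.3] 78.6 med [ 503.1 -231.1   72.1]
s [401 206  15  20 200] rect [ 621.6 -254.3] [21.4 37.5] 78.6 med [ 622.  -255.    51.2]
s [395 235  15  21 209] rect [ 563.  -242.9] [21.3 37.4] 79.6 med [ 562.8 -242.5   51.1]
rack [ 375  201   47   98 1692] rect [ 563.5 -243.1] [ 57.  190.8] 78.7 med [ 559.3 -236.8   14.4]
foot [252 232  27   7 120] rect [574.   23.4] [12.3 52.5] 3.7 med [574.9  23.    8. ]
plate [ 134  169   63  125 3761] rect [573.2 226.3] [248.6  90.1] 15.9 med [576.7 220.6  15. ]
side
tall [309 287  23  15 206] rect [ 501.2 -232.9] [21.4 35.1] 77.0 med [ 502.5 -231.9   70.4]
s [362 265  21  16 183] rect [ 619.6 -256.4] [21.9 40.6] 80.9 med [ 621.4 -255.8   49.7]
s [336 279  23  17 204] rect [ 562.5 -245.3] [22.8 39.7] 80.4 med [ 562.3 -244.6   49.6]
s [309 298  23  13 108] rect [ 500.3 -238.1] [22.7 39.8] 51.7 med [ 495.5 -239.2   50.6]
rack [ 294  276  100   60 1435] rect [ 562.9 -245.1] [ 60.1 192.1] 78.4 med [ 541.5 -254.7   13.6]
foot [242 222  17  12  70] rect [573.  23.] [48.7 15.4] 90.0 med [574.5  21.9   6.8]
plate [ 140  157   92   66 1886] rect [573.7 224.1] [257.1  92.6] 16.0 med [572.6 216.4  13.9]
```

```bash
python3 - <<'E'
from m import *
def circ(w):
    a=np.c_[2*w,np.ones(len(w))];s=np.linalg.lstsq(a,(w**2).sum(1),rcond=None)[0];return s[:2],np.sqrt(s[2]+s[0]**2+s[1]**2)
for n in('top','side'):
    c=load(n);A=cloud(c);g=cv2.cvtColor(c['color'],cv2.COLOR_RGB2GRAY).astype(int);print(n)
    X,Y,Z=A[...,0],A[...,1],A[...,2]
    m=(abs(Z-129)<6)&(Y>100)&(Y<330)&(X>380)&(X<700)
    k,l,st,ce=cv2.connectedComponentsWithStats(m.astype(np.uint8))
    for i in range(1,k):
        if st[i,4]>60:
            cs,_=cv2.findContours((l==i).astype(np.uint8),0,1);w=onz(c,cs[0][:,0],129)[:,:2]
            print('129 comp',st[i],'circ',*circ(w),'med',np.median(A[l==i],0).round(1),'rect',cv2.minAreaRect(onz(c,cs[0][:,0],125)[:,:2].astype(np.float32)))
    # foot by grey: not black
    box=(slice(195,250),slice(240,295)) if n=='top' else (slice(200,245),slice(235,285))
    sub=(g[box]>(g[box].min()+ (np.median(g[box][g[box]>g[box].min()+15])-g[box].min())/2)).astype(np.uint8)
    cs,_=cv2.findContours(sub,0,1);k=max(cs,key=cv2.contourArea)[:,0]+[box[1].start,box[0].start]
    w=onz(c,k,8)[:,:2]
    print('foot hull', circ(cv2.convexHull(w.astype(np.float32))[:,0]),'allc',circ(w))
    # post top
    m=(abs(Z-40)<5)&(abs(Y-20)<60)&(X>480)&(X<640)
    cs,_=cv2.findContours(m.astype(np.uint8),0,1)
    if cs:
        k=max(cs,key=len)[:,0];print('post',len(k),circ(onz(c,k,40)[:,:2]),np.median(A[m],0))
    # plate corners
    m=((g>190)).astype(np.uint8)
    if n=='top': m[:, :125]=0;m[:150]=0;m[:,200:]=0;m[300:]=0
    else: m[:150]=0;m[222:]=0;m[:,:135]=0;m[:,242:]=0
    cs,_=cv2.findContours(m,0,1);k=max(cs,key=cv2.contourArea)[:,0]
    print('plate bbox',k.min(0),k.max(0)); r=cv2.minAreaRect(onz(c,k,15)[:,:2].astype(np.float32));print(r, cv2.boxPoints(r))
    for lab,b,zz in (('vial',(150,300,-60,60),40),):pass
    for lab,zr,bb in (('vial',(45,60),(580,720,-50,20)),('beaker',(75,95),(620,800,0,120)),('reagent',(100,160),(600,800,-200,-50))):
        m=(Z>zr[0])&(Z<zr[1])&(X>bb[0])&(X<bb[1])&(Y>bb[2])&(Y<bb[3]);
        if m.sum():print(lab,m.sum(),np.median(A[m],0).round(0))
print(onz(load('top'),[[163.5,223.0]],15), onz(load('side'),[[130+308/5-.4,110+358/5-.4]],15))
E
```

```text
top
129 comp [130 154  26  24 417] circ [665.74699691 252.742346  ] 22.10341149895954 med [666.9 253.6 125.2] rect ((666.8692626953125, 253.30337524414062), (39.81180953979492, 43.60984802246094), 15.747864723205566)
129 comp [144 240  28  29 632] circ [503.30231239 205.01041967] 24.400721934667605 med [503.1 204.9 129. ] rect ((503.8519287109375, 206.1916046142578), (50.32414627075195, 47.96816635131836), 6.560545444488525)
foot hull (array([602.38341304,  23.51639121]), np.float64(35.27313511451333)) allc (array([602.28021689,  23.4889229 ]), np.float64(34.69868669662945))
post 41 (array([601.33967137,  22.37085512]), np.float64(12.775671496050087)) [599.74755823  21.45648262  37.2690834 ]
plate bbox [135 174] [190 250]
((601.3231201171875, 234.92510986328125), (167.83079528808594, 87.71760559082031), 15.828014373779297) [[508.62686 254.23302]
 [532.55194 169.84123]
 [694.0194  215.6172 ]
 [670.0943  300.00897]]
vial 169 [693. -25.  55.]
beaker 128 [771.  72.  84.]
reagent 736 [ 769. -106.  117.]
side
129 comp [198 118  23  14 149] circ [662.06973349 246.22126792] 21.59852889586935
[... 308 characters left out ...]
13612365722656), 53.62043762207031)
foot hull (array([604.14772491,  24.43243338]), np.float64(37.36439441255161)) allc (array([603.0439148 ,  23.02609396]), np.float64(35.6965952405067))
post 42 (array([597.64879903,  18.1858093 ]), np.float64(10.51504802768514)) [596.24361568  16.1609913   37.27239442]
plate bbox [174 154] [237 204]
((615.1685180664062, 236.5670166015625), (201.78662109375, 89.31836700439453), 16.011493682861328) [[505.87085 251.66429]
 [530.50757 165.8109 ]
 [724.4662  221.46974]
 [699.82947 307.32312]]
vial 121 [691. -27.  53.]
beaker 130 [774.  65.  81.]
reagent 604 [ 768. -115.  119.]
[[583.93382775 229.19389129  15.        ]] [[584.8049543  229.49684311  15.        ]]
```

```bash
cat >> h.py <<'E'
from scipy.spatial.transform import Rotation as R
def to(x,y,z,yawdeg):
    o=bot.get_obs();M=R.from_euler('xyz',o['tcp_rot'])
    d=M.inv().apply(np.array([x,y,z])-o['tool_pos'])
    T=R.from_euler('xyz',[np.pi,0,np.radians(yawdeg)])
    e=(M.inv()*T).as_rotvec(degrees=True)
    print('shift',d.round(1),'rotvec',e.round(1),'t',round(o['time'],2),'tcp',o['tool_pos'].round(1),'yaw',round(np.degrees(o['tcp_rot'][2]),1),'w',round(o['grip_width'],1),'F',o['contact_force'].round(1))
E
python3 - <<'E'
from h import *
to(503,205.3,200,168.6);to(503,205.3,92,168.6)
E
```

```text
shift [-365.  -122.1   26.2] rotvec [ -0.1  -0.  -14.2] t 0.1 tcp [226.6 473.2 226.1] yaw 154.4 w 91.8 F [0.1 1.3 0.3]
shift [-365.  -122.   134.2] rotvec [ -0.1  -0.  -14.2] t 0.1 tcp [226.6 473.2 226.1] yaw 154.4 w 91.8 F [0.1 1.3 0.3]
```

Emit:
carry_out(
  motion=[
    [0,-50,-17,0,-2],
    [0,-100,-33,0,-4],
    [0,-150,-50,0,-6],
    [0,-200,-67,0,-8],
    [0,-250,-84,5,-10],
    [0,-300,-100,10,-12],
    [0,-340,-114,20,-14],
    [0,-365,-122,26,-14],
    [0,-365,-122,26,-14],
    [0,-365,-122,26,-14],
  ],
)

```text
time: 1.35
tool_pos: [502.4, 205.9, 200.1]
tcp_rot: [-3.14, -0.001, 2.939]
contact_force: [-0.3, 1.2, -0.3]
grip_width: 91.7
```

```bash
python3 - <<'E'
from h import *
to(503,205.3,92,168.6)
cap('top','t1.png');cap('side','s1.png')
a=cv2.imread('pics/t1.png');b=cv2.imread('pics/s1.png')
cv2.imwrite('pics/c1.png',np.hstack([cv2.resize(a[130:330,60:260],(400,400)),cv2.resize(b[50:250,80:280],(400,400))]))
E
```

```text
shift [ -0.8  -0.3 108.1] rotvec [-0.1 -0.1 -0.2] t 1.35 tcp [502.4 205.9 200.1] yaw 168.4 w 91.7 F [-0.3  1.2 -0.3]
```

View pics/c1.png

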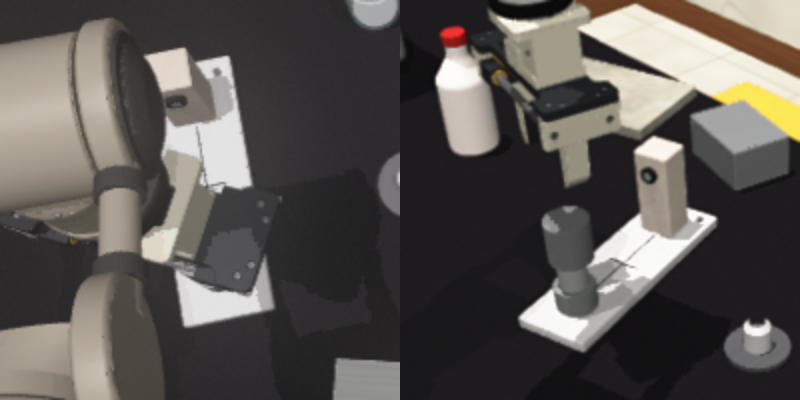

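The pictures show the open gripper above the cap: right crop around (580,150), with the cap at (568,235). A white bottle stands behind it, at (465,110). I'll check how far away that is before descending.

```bash
python3 - <<'E'
import pickle
from h import *
s=load('side');A=cloud(s);print(A[105:125:5,112].round(0), onz(s,[[115,125]],0))
E
```

```text
[[603. 593.  68.]
 [602. 597.  51.]
 [596. 591.  40.]
 [594. 592.  25.]] [[604.50094359 603.46468883   0.        ]]
```

Emit:
carry_out(
  motion=[
    [0,-1,0,30,0],
    [0,-1,0,55,0],
    [0,-1,0,80,0],
    [0,-1,0,100,0],
    [0,-1,0,108,0],
    [0,-1,0,108,0],
    [0,-1,0,108,0],
  ],
)

```text
time: 2.33
tool_pos: [503.8, 206.4, 93.5]
tcp_rot: [-3.141, 0.001, 2.941]
contact_force: [0.7, -0.9, 0.0]
grip_width: 91.9
```

Emit:
carry_out(
  motion=[
    [0.3,0,0,1,0],
    [1,0,0,1,0],
    [1,0,0,1,0],
    [1,0,0,1,0],
    [1,0,0,1,0],
    [1,0,0,1,0],
    [1,0,0,1,0],
    [1,0,0,1,0],
  ],
)

```text
time: 3.32
tool_pos: [503.7, 206.4, 92.5]
tcp_rot: [-3.141, 0.001, 2.941]
contact_force: [0.5, -1.1, 0.7]
grip_width: 49.6
```

Gripped at 49.6 mm, so I lift straight up.

Emit:
carry_out(
  motion=[
    [1,0,0,-10,0],
    [1,0,0,-25,0],
    [1,0,0,-40,0],
    [1,0,0,-55,0],
    [1,0,0,-70,0],
    [1,0,0,-85,0],
    [1,0,0,-85,0],
    [1,0,0,-85,0],
  ],
)

```text
time: 4.32
tool_pos: [503.3, 206.3, 177.1]
tcp_rot: [-3.141, 0.0, 2.941]
contact_force: [-0.5, 0.5, -0.8]
grip_width: 49.6
```

```bash
python3 - <<'E'
from h import *
to(602.3,23.3,140,168.6)
cap('top','t2.png');cap('side','s2.png')
a=cv2.imread('pics/t2.png');b=cv2.imread('pics/s2.png')
cv2.imwrite('pics/c2.png',np.hstack([cv2.resize(a[130:330,60:260],(400,400)),cv2.resize(b[50:250,80:280],(400,400))]))
E
```

```text
shift [-133.5 -159.6   37.2] rotvec [-0.   0.  -0.1] t 4.33 tcp [503.3 206.3 177.1] yaw 168.5 w 49.6 F [-0.5  0.5 -0.8]
```

View pics/c2.png

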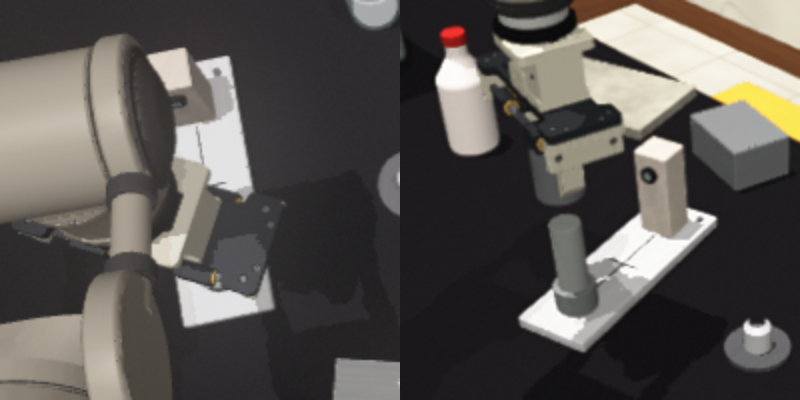

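The cap is lifted clear: right crop at (555,175), with the bare lamp post below at (565,260). Now over to the parking post.

Emit:
carry_out(
  motion=[
    [1,-15,-20,0,0],
    [1,-40,-48,0,0],
    [1,-65,-78,0,0],
    [1,-90,-108,5,0],
    [1,-113,-135,15,0],
    [1,-128,-153,25,0],
    [1,-133,-160,35,0],
    [1,-133,-160,37,0],
    [1,-133,-160,37,0],
  ],
)

```text
time: 5.55
tool_pos: [601.2, 24.0, 139.8]
tcp_rot: [-3.141, -0.001, 2.942]
contact_force: [0.6, -0.5, -0.5]
grip_width: 49.6
```

```bash
python3 - <<'E'
from h import *
to(602.3,23.3,21.5,168.6)
cap('top','t3.png');cap('side','s3.png')
a=cv2.imread('pics/t3.png');b=cv2.imread('pics/s3.png')
cv2.imwrite('pics/c3.png',np.hstack([cv2.resize(a[130:330,160:360],(400,400)),cv2.resize(b[120:270,190:340],(400,400))]))
E
```

```text
shift [ -1.3  -0.4 118.3] rotvec [-0. -0. -0.] t 5.55 tcp [601.2  24.  139.8] yaw 168.6 w 49.6 F [ 0.6 -0.5 -0.5]
```

View pics/c3.png

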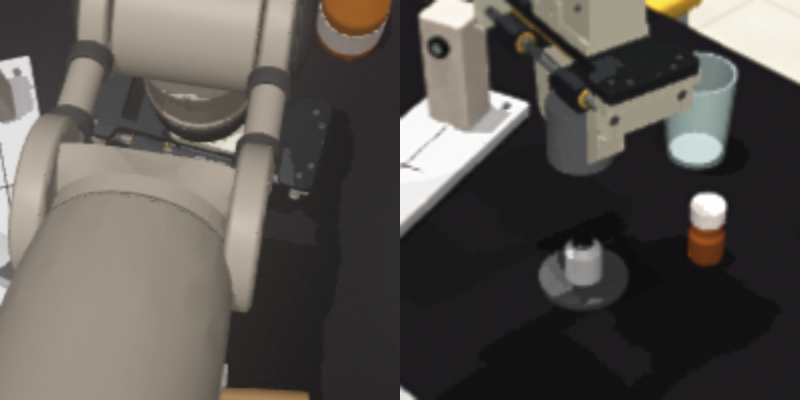

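The cap hangs above the parking post; in the right crop the cap is at (577,150) and the post at (585,262). Next I descend.

Emit:
carry_out(
  motion=[
    [1,-1,0,25,0],
    [1,-1,0,50,0],
    [1,-1,0,75,0],
    [1,-1,0,88,0],
    [1,-1,0,98,0],
    [1,-1,0,106,0],
    [1,-1,0,112,0],
    [1,-1,0,116,0],
    [1,-1,0,116,0],
    [1,-1,0,116,0],
  ],
)

```text
time: 6.9
tool_pos: [602.8, 23.7, 24.7]
tcp_rot: [-3.141, 0.001, 2.942]
contact_force: [0.6, -0.2, -0.5]
grip_width: 49.7
```

```bash
python3 - <<'E'
from h import *
to(602.3,23.3,21.5,168.6)
cap('side','s4.png')
b=cv2.imread('pics/s4.png')
cv2.imwrite('pics/c4.png',cv2.resize(b[140:260,200:320],(600,600)))
E
```

```text
shift [ 0.4 -0.5  3.2] rotvec [-0.   0.1 -0. ] t 6.9 tcp [602.8  23.7  24.7] yaw 168.6 w 49.7 F [ 0.6 -0.2 -0.5]
```

View pics/c4.png

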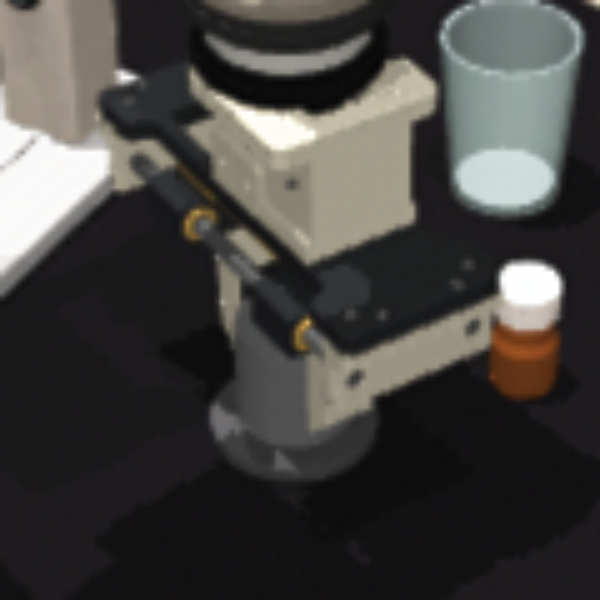

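The cap, at (270,380), is down over the post with almost no force; the gripper body clears the vial. I lower the last few mm, release and rise.

Emit:
carry_out(
  motion=[
    [1,0,0,2,0],
    [1,0,0,3,0],
    [1,0,0,3,0],
  ],
)

```text
time: 7.32
tool_pos: [602.7, 23.6, 21.6]
tcp_rot: [-3.141, 0.001, 2.942]
contact_force: [-0.3, 0.5, -0.6]
grip_width: 49.6
```

Emit:
carry_out(
  motion=[
    [0.3,0,0,0,0],
    [0.2,0,0,0,0],
    [0,0,0,0,0],
    [0,0,0,0,0],
    [0,0,0,0,0],
    [0,0,0,0,0],
  ],
)

```text
time: 8.07
tool_pos: [602.7, 23.6, 21.6]
tcp_rot: [-3.141, 0.001, 2.942]
contact_force: [0.2, -0.7, -0.0]
grip_width: 92.0
```

Emit:
carry_out(
  motion=[
    [0,0,0,-15,0],
    [0,0,0,-40,0],
    [0,0,0,-80,0],
    [0,0,0,-120,0],
    [0,0,0,-160,0],
    [0,0,0,-170,0],
    [0,0,0,-170,0],
  ],
)

```text
time: 8.95
tool_pos: [602.6, 23.8, 192.2]
tcp_rot: [-3.141, 0.002, 2.942]
contact_force: [-0.6, -0.9, -0.4]
grip_width: 91.8
```

```bash
python3 - <<'E'
from h import *
to(504,-231.7,150,168.6)
E
```

```text
shift [  46.1 -270.    42.2] rotvec [-0.   0.1 -0. ] t 8.95 tcp [602.6  23.8 192.2] yaw 168.6 w 91.8 F [-0.6 -0.9 -0.4]
```

Emit:
carry_out(
  motion=[
    [0,8,-45,0,0],
    [0,16,-95,0,0],
    [0,24,-145,0,0],
    [0,33,-195,0,0],
    [0,40,-240,0,0],
    [0,45,-262,15,0],
    [0,46,-270,35,0],
    [0,46,-270,42,0],
    [0,46,-270,42,0],
    [0,46,-270,42,0],
  ],
)

```text
time: 10.2
tool_pos: [504.6, -231.3, 150.6]
tcp_rot: [-3.141, 0.002, 2.943]
contact_force: [0.6, 0.2, 0.3]
grip_width: 91.9
```

```bash
python3 - <<'E'
from h import *
to(504,-231.7,25,168.6)
cap('top','t5.png');cap('side','s5.png')
a=cv2.imread('pics/t5.png');b=cv2.imread('pics/s5.png')
cv2.imwrite('pics/c5.png',np.hstack([cv2.resize(a[170:320,310:460],(400,400)),cv2.resize(b[180:380,220:420],(400,400))]))
cv2.imwrite('pics/d5.png',np.hstack([cv2.resize(a[150:300,180:330],(400,400)),cv2.resize(b[140:260,200:320],(400,400))]))
# cap parked?
for n in('top','side'):
    c=load(n);A=cloud(c);m=(abs(A[...,2]-58)<5)&(abs(A[...,0]-602)<45)&(abs(A[...,1]-23)<45)
    print(n,m.sum(),np.nanmedian(A[m],0))
    if m.sum()>20:
        cs,_=cv2.findContours(m.astype(np.uint8),0,1);w=onz(c,max(cs,key=len)[:,0],58)[:,:2].astype(np.float32);print(cv2.minEnclosingCircle(w))
E
```

```text
shift [  0.8  -0.4 125.6] rotvec [-0.   0.1  0. ] t 10.2 tcp [ 504.6 -231.3  150.6] yaw 168.6 w 91.9 F [0.6 0.2 0.3]
top 506 [601.42633582  21.41080128  58.14775589]
((601.6796875, 21.499406814575195), 25.095169067382812)
side 318 [600.77550795  20.44678818  56.73554455]
((599.3828735351562, 18.767871856689453), 27.29714012145996)
```

View pics/c5.png

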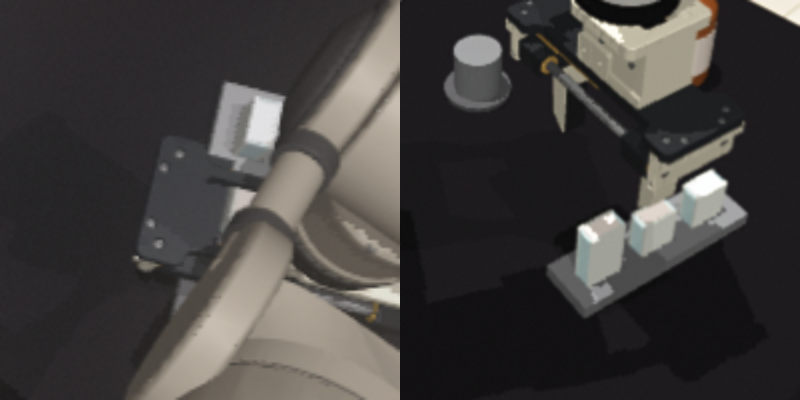

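View pics/d5.png

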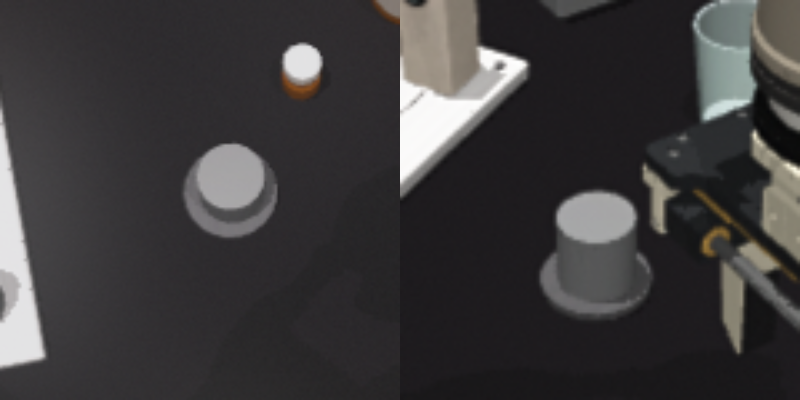

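The cap is parked: its top is at z = 58, and it sits round the post at about (230,175) and (597,215) in the crops. The gripper is above the tall cell, at (600,245) in the right crop of the first picture. Next I descend to the cell.

Emit:
carry_out(
  motion=[
    [0,1,0,30,0],
    [0,1,0,60,0],
    [0,1,0,85,0],
    [0,1,0,105,0],
    [0,1,0,118,0],
    [0,1,0,125,0],
    [0,1,0,125,0],
    [0,1,0,125,0],
  ],
)

```text
time: 11.3
tool_pos: [504.4, -231.7, 26.5]
tcp_rot: [-3.14, 0.004, 2.943]
contact_force: [0.2, -0.1, 0.4]
grip_width: 92.1
```

```bash
python3 - <<'E'
from h import *
to(504.2,-231,25,168.6)
cap('side','s6.png')
b=cv2.imread('pics/s6.png')
cv2.imwrite('pics/c6.png',cv2.resize(b[220:350,260:390],(600,600)))
E
```

```text
shift [0.3 0.6 1.5] rotvec [-0.1  0.2  0. ] t 11.3 tcp [ 504.4 -231.7   26.5] yaw 168.6 w 92.1 F [ 0.2 -0.1  0.4]
```

View pics/c6.png

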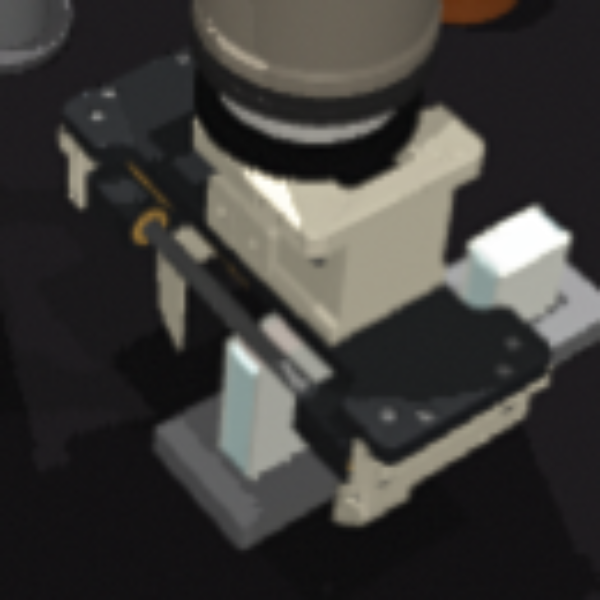

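The cell, at (255,405), stands between the fingers, each off a broad face. I close the jaws.

Emit:
carry_out(
  motion=[
    [0.5,0,0.5,0,0],
    [0.7,0,0.5,0,0],
    [0.72,0,0.5,0,0],
    [0.76,0,0.5,0,0],
    [1,0,0.5,0,0],
    [1,0,0.5,0,0],
    [1,0,0.5,0,0],
    [1,0,0.5,0,0],
  ],
)

```text
time: 12.35
tool_pos: [504.5, -230.8, 26.5]
tcp_rot: [-3.141, 0.004, 2.943]
contact_force: [-0.2, 1.1, -0.3]
grip_width: 19.7
```

Gripped at 19.7 mm across the frosted faces with low side force, so I lift straight.

Emit:
carry_out(
  motion=[
    [1,0,0,-5,0],
    [1,0,0,-12,0],
    [1,0,0,-25,0],
    [1,0,0,-45,0],
    [1,0,0,-75,0],
    [1,0,0,-110,0],
    [1,0,0,-140,0],
    [1,0,0,-150,0],
    [1,0,0,-150,0],
  ],
)

```text
time: 13.48
tool_pos: [503.9, -230.7, 176.9]
tcp_rot: [-3.14, 0.005, 2.943]
contact_force: [-0.4, -0.7, -1.2]
grip_width: 19.7
```

```bash
python3 - <<'E'
from h import *
to(584.8,230.3,176,195.9)
cap('side','s7.png')
b=cv2.imread('pics/s7.png')
cv2.imwrite('pics/c7.png',cv2.resize(b[140:350,220:430],(600,600)))
E
```

```text
shift [1.180e+01 4.679e+02 3.000e-01] rotvec [ -0.1   0.3 -27.3] t 13.47 tcp [ 503.9 -230.7  176.9] yaw 168.6 w 19.7 F [-0.4 -0.7 -1.2]
```

View pics/c7.png

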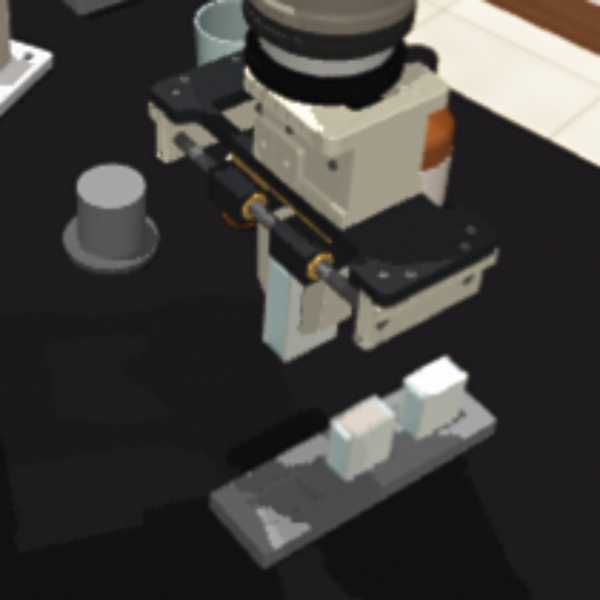

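The tall cell is out of the rack, upright at about (300,310); both short cells remain at (362,440) and (437,395). I carry it across high.

Emit:
carry_out(
  motion=[
    [1,0,20,0,-1],
    [1,1,55,0,-3],
    [1,2,95,0,-5],
    [1,3,135,0,-7],
    [1,4,175,0,-10],
    [1,5,215,0,-12],
    [1,6,255,0,-15],
    [1,7,290,0,-17],
    [1,8,310,0,-18],
    [1,8,310,0,-18],
  ],
)

```text
time: 14.78
tool_pos: [556.4, 76.5, 175.0]
tcp_rot: [-3.14, 0.001, -3.024]
contact_force: [0.5, -0.6, -0.7]
grip_width: 19.7
```

```bash
python3 - <<'E'
from h import *
to(584.8,230.3,176,195.9)
E
```

```text
shift [-46.2 149.4  -1.1] rotvec [-0.1  0.1 -9.2] t 14.78 tcp [556.4  76.5 175. ] yaw -173.3 w 19.7 F [ 0.5 -0.6 -0.7]
```

Emit:
carry_out(
  motion=[
    [1,-6,20,-1,-2],
    [1,-16,50,-1,-4],
    [1,-26,85,-1,-6],
    [1,-36,115,-1,-8],
    [1,-43,138,-1,-9],
    [1,-46,148,-1,-9],
    [1,-46,149,-1,-9],
    [1,-46,149,-1,-9],
  ],
)

```text
time: 15.78
tool_pos: [584.6, 228.8, 175.8]
tcp_rot: [-3.14, 0.001, -2.868]
contact_force: [0.7, -0.0, -0.4]
grip_width: 19.7
```

```bash
python3 - <<'E'
from h import *
to(584.8,230.3,87.5,195.9)
cap('side','s8.png');cap('top','t8.png')
b=cv2.imread('pics/s8.png');a=cv2.imread('pics/t8.png')
cv2.imwrite('pics/c8.png',np.hstack([cv2.resize(a[130:310,90:270],(400,400)),cv2.resize(b[60:240,110:290],(400,400))]))
E
```

```text
shift [-0.5  1.6 88.3] rotvec [-0.1  0.  -0.2] t 15.78 tcp [584.6 228.8 175.8] yaw -164.3 w 19.7 F [ 0.7 -0.  -0.4]
```

View pics/c8.png

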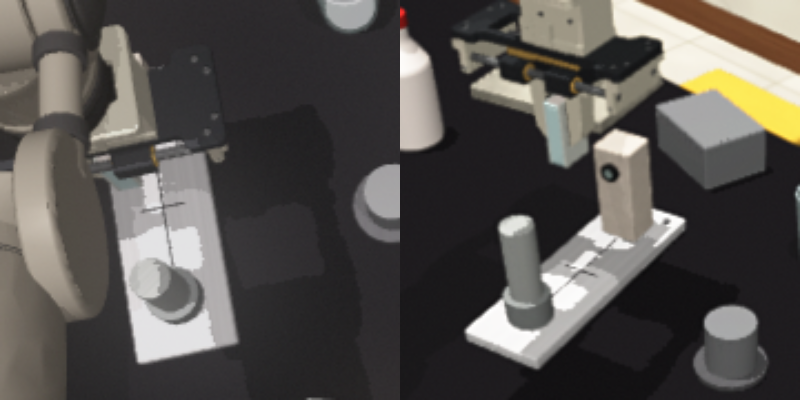

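The cell hangs above the gap: right crop at (565,130), lamp post at (520,260), detector at (625,185), and the parked cap still at (730,340). Next I lower it.

Emit:
carry_out(
  motion=[
    [1,0,1.5,15,0],
    [1,0,1.5,35,0],
    [1,0,1.5,55,0],
    [1,0,1.5,72,0],
    [1,0,1.5,83,0],
    [1,0,1.5,88.5,0],
    [1,0,1.5,88.5,0],
    [1,0,1.5,88.5,0],
    [1,0,1.5,88.5,0],
  ],
)

```text
time: 17.0
tool_pos: [584.7, 230.3, 88.1]
tcp_rot: [-3.14, 0.002, -2.868]
contact_force: [-0.4, 0.1, -0.3]
grip_width: 19.4
```

```bash
python3 - <<'E'
from h import *
to(584.8,230.3,87.5,195.9)
cap('side','s9.png');cap('top','t9.png')
b=cv2.imread('pics/s9.png');a=cv2.imread('pics/t9.png')
cv2.imwrite('pics/c9.png',np.hstack([cv2.resize(a[130:310,90:270],(400,400)),cv2.resize(b[100:220,130:250],(400,400))]))
cv2.imwrite('pics/e9.png',cv2.resize(b[100:220,140:260],(600,600),interpolation=cv2.INTER_CUBIC))
E
```

```text
shift [-0.1 -0.   0.6] rotvec [-0.1  0.1 -0.2] t 17.0 tcp [584.7 230.3  88.1] yaw -164.3 w 19.4 F [-0.4  0.1 -0.3]
```

View pics/c9.png

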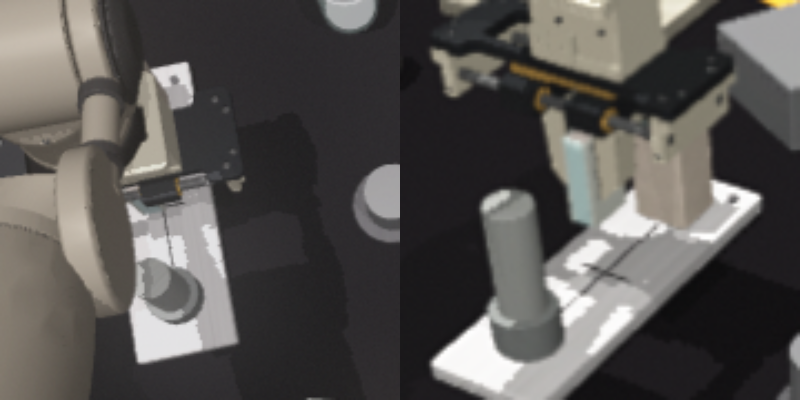

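View pics/e9.png

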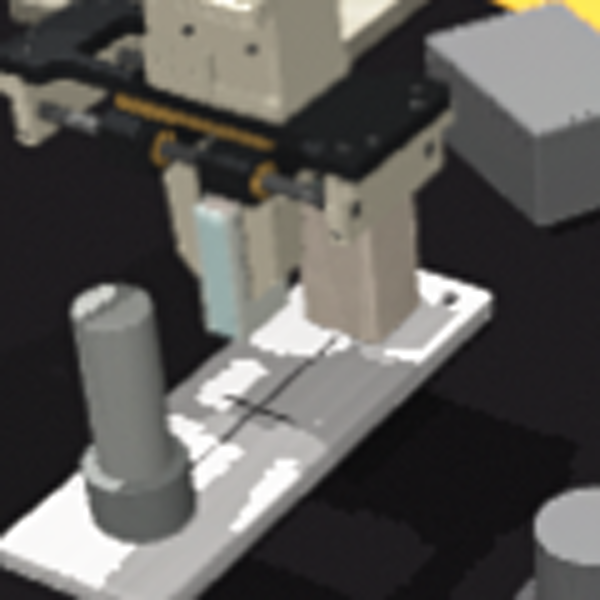

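```bash
python3 - <<'E'
from h import *
c=load('side');A=cloud(c);hsv=cv2.cvtColor(c['color'],cv2.COLOR_RGB2HSV)
m=np.zeros(hsv.shape[:2],np.uint8);m[138:172,176:192]=1
m&=((hsv[...,0]>75)&(hsv[...,0]<110)&(hsv[...,1]>25)&(hsv[...,2]>90)).astype(np.uint8)
p=A[m>0];print(m.sum(),np.nanmedian(p,0).round(1),np.nanmin(p,0).round(1),np.nanmax(p,0).round(1))
v,u=np.nonzero(m);print(u.min(),u.max(),v.min(),v.max())
# project model
def proj(P):
    T=c['camera_from_world'];q=np.atleast_2d(P)@T[:3,:3].T+T[:3,3];s=q[:,:2]/q[:,2:];r=(s**2).sum(1,keepdims=True);s=s*(1+c['k1']*r);K=c['K'];return s*[K[0,0],K[1,1]]+[K[0,2],K[1,2]]
e=np.array([.9617,.274,0]);n=np.array([-.274,.9617,0]);C=np.array([584.7,230.3,100.6])
pts=[C-18*e+sy*10*n+[0,0,sz*33] for sz in(1,-1) for sy in(1,-1)]
print(((proj(pts)-[140,100])*5).round(0))
L=np.array([584.7,230.3,125])-85*e; print('lamp top edge',((proj([L+17*n,L-17*n,L-17*e,L+17*e])-[140,100])*5).round(0))
# lamp top & detector in the current clouds
for nm in('side','top'):
    B=cloud(load(nm));X,Y,Z=B[...,0],B[...,1],B[...,2]
    mm=(abs(Z-125)<4)&(abs(X-503)<25)&(abs(Y-206)<25);print(nm,'lamp',mm.sum(),np.nanmedian(B[mm],0).round(1))
E
```

```text
93 [568.6 224.4  99. ] [565.3 217.2   2.1] [618.3 307.2 129.3]
180 186 144 166
[[185. 202.]
 [222. 214.]
 [202. 326.]
 [238. 339.]]
lamp top edge [[ 76. 291.]
 [140. 314.]
 [ 82. 323.]
 [134. 282.]]
side lamp 137 [502.2 204.5 124. ]
top lamp 250 [502.1 204.8 124.8]
```

The measured window centre, (568.6, 224.4, 99), and the projected outline match a centred, upright cell to within about 1–2 mm. I'll hand the job in.

```bash
python3 - <<'E'
from h import *
to(584.8,230.3,87.5,195.9)
print(bot.close_job())
E
```

```text
shift [-0.2 -0.   0.4] rotvec [-0.1  0.1 -0.2] t 17.1 tcp [584.6 230.3  87.9] yaw -164.3 w 20.0 F [ 0.5 -0.5 -1.1]
the job is handed in; nothing more can be done
None
```

The job is handed in at about 17 s of the 51 s allowed. The cap is on the parking post and the tall cell is held in the light path.

**Cap:** I lifted it straight off the lamp post, lowered it mouth down over the parking post and let it go. Depth then put its top at z ≈ 58 mm, which is the seated height.

**Tall cell:** I took it out of the rack by its frosted faces (jaw opening 19.7 mm). It is now held upright at about (584.7, 230.3), centre about 100.5 mm above the bench, with its windows facing lamp and detector. It is clear of everything, with only noise-level wrist force.

**Checks:**
- **Cell outline:** the expected outline of the cell agreed with the side picture to within about 1 pixel.
- **Small disagreement:** depth put the window about 2 mm further from the lamp than ideal, and about 1 mm off sideways. The two cameras also read y about 1–3 mm lower than the arm does. Both are about the calibration error, so I left the cell where it was.
- **Other things:** the short cells were in their slots just after the cell was lifted out. The views I looked at showed nothing else disturbed, but I did not re-measure the other bench items.

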